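Set the planer four clicks deeper

ROBOT

A 7-joint arm with a two-finger parallel gripper is mounted at the origin on the work surface. World frame = base frame: x ahead of the robot, y to its left, z up, the work surface at z = 0. Lengths are in m, angles in rad, forces in N, time in s.
With the tool pointing down it reaches from about 0.4 to 0.925 m from the base axis. Payload 4.1 kg.
Tool frame: the origin (TCP) lies at the very end of the fingers, on their centre line; the grasp point (between the pads) lies 19 mm behind it; z points along the fingers, y is the line along which they close (so a half turn about z gives the same grasp; the last joint's range is limited). The gripper opens to 85 mm and grips with 20 to 120 N. Pads are 22 mm wide; open, the fingers measure 114 mm over their backs; the gripper's body (76 mm by 85 mm) begins 54 mm behind the grasp point. The pads swing forward as they close: fully open they stand 13 mm farther back than shut.
Start: joints at [1.232, 0.398, 0.045, 1.537, -0.019, 1.207, -0.051], TCP at [0.154, -0.631, 0.231] pointing down, gripper open.
Joint ranges: [-2.82, 2.82], [-0.49, 2.23], [-1.37, 1.46], [0, 2.46], [-1.36, 4.5], [0.23, 2], [-2.94, 2.94]. Speed limits (rad/s): [2.57, 2.57, 3.14, 3.14, 3.14, 3.14, 3.14].

INTERFACE

Orientations are given as a unit quaternion [x, y, z, w].
In Python, from cell import robot, capture gives the robot as it stands.
- The arm moves only by the tool step_arm, never from a script. Its arguments are lists of equal length, an entry for each row: "translation": the shift along the world's x, y, z in units of 0.4 m (1.0 is 0.4 m), a list of three; "twist": the turn, a rotation vector about the world's x, y, z in units of 360 degrees (1.0 is 360 degrees), a list of three; "jaw": the opening, from -1 (shut) to 1 (fully open). A call has exactly 5 rows; each row shifts and turns the commanded pose from where the row before left it; what a row does not reach is not made up. A row lasts 1/12 s, in which the tool goes at most 41.7 mm and 7.16 degrees, less where a joint would pass 70% of its speed; a pose out of reach is approached as far as the arm can. A call with a number of a shift or a turn outside -1 to 1 is refused whole. A call with a gripper value outside its range is refused whole. The fingers move at their own pace and stop on an object; "newtons" is the grip in N (left out, the last holds). Time passes only in rows, so rows that do not move let the fingers close, or fill a call up. It gives the time, the measured TCP pose, the force, the opening and the grip force at its end, in the units of the state.
- robot.state(): the state, without advancing time (a new reading comes with each control period).
- capture(name): name is "side" or "top" or "wrist"; returns a dict with "img" (420x560x3 uint8, red, green, blue), "fx", "fy", "cx", "cy" (pixels), "xyz" and "attitude" of the camera in the world. Camera axes: x right, y down, z forward; pixel columns grow to the right and rows downward; lengths in m; the calibration is good to about 2 mm. A picture is of the moment at which its call begins. There is no depth.
- robot.job_done(): hands the job in; it is judged then, once.
The state is a dict: "t": time; "joint_pos": joint angles; "joint_velocities": joint speeds; "effort": joint torques, N m; "tool_pos": TCP position; "eef_rot": TCP orientation; "wrist_force": force on the tool from outside, world axes, zero at the start; "torque": the same for the moment, N m; "gripper_width": finger opening in m; "grip_force": force on a finger pad.
Only numpy, scipy, OpenCV 4.12 (cv2) and the standard library are available. Lean on these libraries where they do the work, as an engineer would, in place of code of your own. Each camera call takes 0.05 s, during which the arm holds its last target. There are 200 camera calls.

TASK

The cordless planer on the oak slab is to take a deeper cut: with a fingertip, push the pointer nose of its round depth dial clockwise (seen from above) exactly four clicks on from where it stands, leave it resting in that click and take the hand away. Be gentle: do not pinch or grip the dial, and do not lift or shift the planer or disturb the other tools.

Things in the scene. Friction and masses are not known exactly. Their poses are not given: they have to be found in the camera images.
- depth_dial (a joint): dial angle in rad, 0 at its lowest rest, growing clockwise seen from above. Rests 0.314 (18 deg) apart, 0 to 3.456, end stops just outside; starts in one of the first four. To leave a rest takes about 0.14 Nm (3.3 N pushed at 42 mm radius); the resistance fades to nothing half way (9 deg), where the dial runs on by itself into the next rest. Let go sooner it runs back. It never overruns by itself.
- dial_top (a point): centre of the depth dial's top face, on its vertical axis, 123 mm above the planer's sole. The dial is a black knob, 50 mm in diameter, 43 mm tall, at the planer's front end, above a grey scale ring of 66 mm diameter (top 78 mm above the sole) with one white tick per rest. The frame turns with the dial, z up.
- dial_nose (a point): pointer nose of the dial: a black radial fin, 12 mm wide, flat upright sides, round tip 49 mm from the dial axis; underside 90 mm, top 118 mm above the sole; white line on top. This point: on its centre line, 46 mm from the axis, 104 mm above the sole. At joint 0 it points 100 deg left (anticlockwise from above) of planer-forward; it turns clockwise through the front.
- planer: cordless planer, loose, 2.7 kg, grey, black handle; sole 290 x 82 mm flat on the slab (45 mm thick). Origin: centre of the sole's underside; x forward (dial end), y left, z up. Dial axis at x 100, y 0 mm. Front housing under the dial: 70 mm tall, 68 wide, to x 141. Motor drum behind the dial: forward to x 32, 112 mm tall. Handle from x -12 back, 149 mm tall.
- pencil: flat carpenter's pencil, 160 x 12 x 8 mm, lying beside the planer on its right; origin near its middle, on its underside. Bystander.
- tape_measure: black and grey tape measure, 64 x 36 x 62 mm tall, on the slab ahead of the planer to its left; origin under its centre. Bystander.
- try_square: joiner's try square lying flat on the slab, steel blade 150 x 36 mm, dark wood stock 110 mm, 16 mm high; origin under the middle of the stock. Bystander.
- hammer: hammer 290 mm long with a wooden handle, lying on the bench; origin under its middle. Bystander.
- file: flat file with blue handle, 255 mm long, lying on the bench; origin near its middle. Bystander.
- wooden_plane: wooden hand plane, 200 x 60 mm, 120 mm tall, on the bench; origin under its centre. Bystander.
- glue_bottle: white glue bottle, 64 mm in diameter, 160 mm tall, on the slab well ahead of the planer; origin under its centre. Bystander.

How it is judged:
By the outcome, as a careful person would: the job done as asked, in the order asked, and still so for the second after the job is handed in, with the robot touching nothing.
It also fails if it takes over 64 s, if anything falls off the work surface, if the arm or the gripper's body presses on something with over 40 N, if the wrist force passes 120 N, or if a joint passes its speed limit or range.

## Working session

There is one attempt and no reset: what is moved stays moved. The work goes in short steps, Python scripts to look and compute and a tool call to move; the robot and the scene stay as the last step left them, time stands still between calls to the robot, and variables do not carry over. Pictures are saved under pics/ and viewed, at most 10 in all, crops included, and the job is handed in when it is done.

Besides the shell and the picture viewer there is one more tool, called by a JSON object that holds its "api" and its "payload". step_arm: Moves the arm, as the interface text tells. Its arguments: {"type":"object","properties":{"translation":{"type":"array"},"twist":{"type":"array"},"jaw":{"type":"array"},"newtons":{"type":"number"}},"required":["translation","twist","jaw"]}

```bash
mkdir -p pics; ls; python3 - <<'E'
from cell import robot,capture
import cv2,numpy as np
for n in("side","top"):
    c=capture(n); cv2.imwrite(f"pics/{n}0.png",c["img"][:,:,::-1]); print(n,{k:np.round(v,4).tolist() for k,v in c.items() if k!="img"})
print(robot.state())
E
```

```text
pics
side {'fx': 540.3882, 'fy': 540.3882, 'cx': 274.2817, 'cy': 209.6956, 'xyz': [0.3927, -1.1005, 1.1476], 'attitude': [0.912, -0.0263, 0.0217, -0.4088]}
top {'fx': 449.522, 'fy': 449.522, 'cx': 275.2928, 'cy': 212.3203, 'xyz': [0.3318, 0.0706, 1.2204], 'attitude': [0.7113, -0.6999, 0.0447, -0.046]}
{'t': 0.1, 'joint_pos': array([ 1.2320157 ,  0.39911884,  0.04505802,  1.53774534, -0.01869754,
        1.20691552, -0.05072096]), 'joint_velocities': array([-0.00130505, -0.00114614,  0.00041721, -0.00402169, -0.00045141,
        0.00261727, -0.00091012]), 'effort': array([ 4.21639503e-03, -4.76262796e+01,  1.37055270e+00, -2.54951084e+01,
        1.19853357e-02,  4.98890266e-03,  3.27630778e-05]), 'tool_pos': array([ 0.15424346, -0.63084733,  0.23037113]), 'eef_rot': array([ 9.92817062e-01,  1.19639052e-01, -1.71264594e-04, -8.65946632e-04]), 'wrist_force': array([-0.34050732, -1.0173436 ,  0.70016291]), 'torque': array([-0.03308887,  0.05950091,  0.0608029 ]), 'grip_force': 0.0, 'gripper_width': 0.08513206979044698}
```

View pics/side0.png

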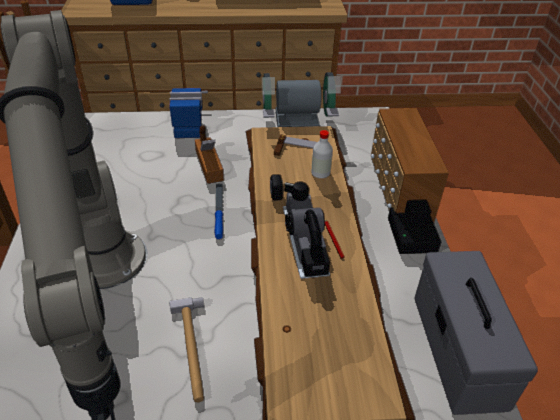

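View pics/top0.png

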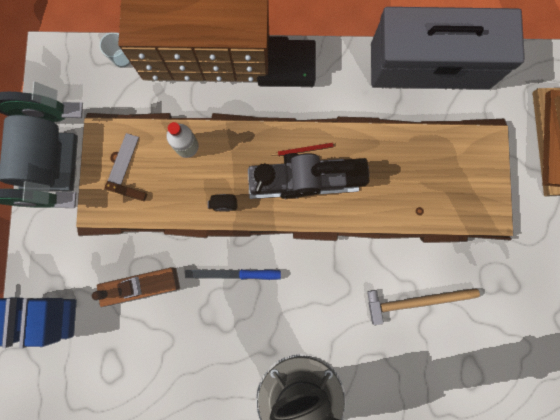

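The side view shows the planer at about (305,225), its dial near (297,190). The top view shows it pointing left (+y), with the dial near (264,175) and the tape at (222,203). I'll zoom in on both.

```bash
python3 - <<'E'
import cv2,numpy as np
a=cv2.imread("pics/top0.png")[145:215,235:375]; b=cv2.imread("pics/side0.png")[165:285,255:360]
a=cv2.resize(a,None,fx=5.6,fy=5.6,interpolation=cv2.INTER_CUBIC)
cv2.imwrite("pics/tc.png",a)
b=cv2.resize(b,None,fx=5,fy=5,interpolation=cv2.INTER_CUBIC);cv2.imwrite("pics/sc.png",np.clip(b*1.6,0,255).astype('uint8'))
E
```

```text
(no output)
```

View pics/tc.png

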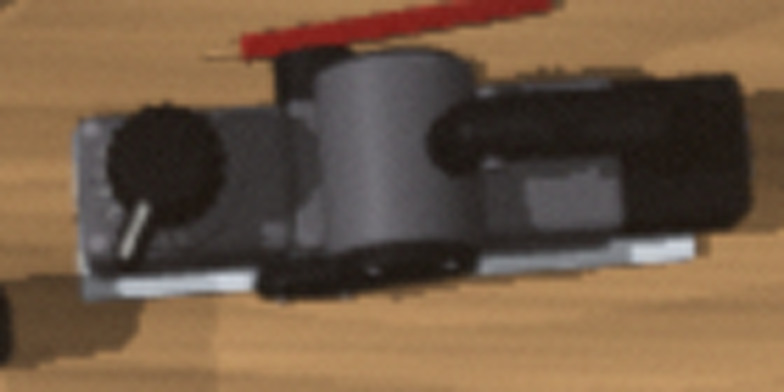

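Crop: dial centre at about px (264.8,174.1). The white nose line runs (260.9,181.6) to (257.3,190.5). The lower sole edge runs roughly (83,292) to (693,250) in crop pixels.

```bash
cat > h.py <<'E'
import numpy as np
from scipy.spatial.transform import Rotation as R
def ray(c,u,v,z):
    d=R.from_quat(c["attitude"]).apply([(u-c["cx"])/c["fx"],(v-c["cy"])/c["fy"],1]); p=np.array(c["xyz"])
    return p+d*(z-p[2])/d[2]
def proj(c,P):
    q=R.from_quat(c["attitude"]).inv().apply(np.atleast_2d(P)-np.array(c["xyz"]))
    return np.c_[c["fx"]*q[:,0]/q[:,2]+c["cx"],c["fy"]*q[:,1]/q[:,2]+c["cy"]]
ang=lambda a,b:np.degrees(np.arctan2(*(b-a)[1::-1]))
E
python3 - <<'E'
from h import *; from cell import capture
c=capture("top"); f=lambda u,v,z:ray(c,235+u/5.6,145+v/5.6,z)
d=f(167,163,.168);a=f(145,205,.163);b=f(125,255,.163)
print("dial",d,"nose",a,b,"line ang",ang(a,b),ang(d,b),np.linalg.norm((b-d)[:2]))
e1=f(693,250,.05);e2=f(83,292,.05);print("edge",e1,e2,"heading",ang(e1,e2))
E
```

```text
dial [0.55902496 0.10004445 0.168     ] nose [0.54166083 0.10923221 0.163     ] [0.51985015 0.11731429 0.163     ] line ang 159.66751669142567 156.21017168799204 0.042812531199900174
edge [ 0.5466636  -0.14559029  0.05      ] [0.52196027 0.14170518 0.05      ] heading 94.91453494014841
```

{"api": "step_arm", "payload": {"translation": [[0.05,0.08,0.025],[0.05,0.08,0.025],[0.05,0.08,0.025],[0.05,0.08,0.025],[0.05,0.08,0.025]], "twist": [[0,0,0],[0,0,0],[0,0,0],[0,0,0],[0,0,0]], "jaw": [-1,-1,-1,-1,-1], "newtons": 20}}

```text
t: 0.57
tool_pos: [0.255, -0.4696, 0.2814]
eef_rot: [0.993, 0.12, -0.0, -0.0]
wrist_force: [0.4, -1.2, 0.7]
gripper_width: 0.0257
grip_force: 0.0
```

{"api": "step_arm", "payload": {"translation": [[0.05,0.08,0.025],[0.05,0.08,0.025],[0.05,0.08,0.025],[0.05,0.08,0.025],[0.05,0.08,0.025]], "twist": [[0,0,0],[0,0,0],[0,0,0],[0,0,0],[0,0,0]], "jaw": [-1,-1,-1,-1,-1]}}

```text
t: 0.98
tool_pos: [0.3548, -0.3095, 0.3317]
eef_rot: [0.993, 0.12, -0.0, 0.0]
wrist_force: [0.5, -0.7, 0.1]
gripper_width: 0.0003
grip_force: 0.0
```

{"api": "step_arm", "payload": {"translation": [[0.035,0.09,0],[0.035,0.09,0],[0.035,0.09,0],[0.035,0.09,0],[0.035,0.09,0]], "twist": [[0,0,0.015],[0,0,0.015],[0,0,0.015],[0,0,0.015],[0,0,0.015]], "jaw": [-1,-1,-1,-1,-1]}}

```text
t: 1.4
tool_pos: [0.4245, -0.1296, 0.3313]
eef_rot: [0.937, 0.35, -0.0, 0.0]
wrist_force: [1.2, 0.6, 0.2]
gripper_width: 0.0
grip_force: 0.0
```

{"api": "step_arm", "payload": {"translation": [[0.035,0.09,0],[0.035,0.09,0],[0.035,0.06,0],[0,0,0],[0,0,0]], "twist": [[0,0,0.015],[0,0,0.015],[0,0,0.015],[0,0,0.015],[0,0,0.015]], "jaw": [-1,-1,-1,-1,-1]}}

```text
t: 1.82
tool_pos: [0.4667, -0.033, 0.3311]
eef_rot: [0.828, 0.561, -0.0, -0.0]
wrist_force: [0.2, -0.4, -0.5]
gripper_width: -0.0001
grip_force: 0.0
```

```bash
python3 - <<'E'
from h import *; from cell import capture,robot
import cv2
c=capture("wrist"); cv2.imwrite("pics/w1.png",c["img"][:,:,::-1]); print({k:np.round(v,4).tolist() for k,v in c.items() if k!="img"})
s=robot.state();print(s["tool_pos"],s["joint_pos"],R.from_quat(s["eef_rot"]).as_matrix().round(3),s["gripper_width"],s["wrist_force"])
E
```

```text
{'fx': 375.1635, 'fy': 375.1635, 'cx': 275.3343, 'cy': 205.1008, 'xyz': [0.4943, 0.0368, 0.4743], 'attitude': [0.9711, -0.1866, -0.0279, 0.1463]}
[ 0.46643574 -0.03431577  0.33104608] [ 0.50283432  0.01691451 -0.52504442  1.7890993   0.00872818  1.33839634
 -0.40253879] [[ 0.369  0.929 -0.001]
 [ 0.929 -0.369 -0.   ]
 [-0.    -0.    -1.   ]] -0.00020167242301106193 [ 0.89482348 -0.87508766 -0.11849353]
```

View pics/w1.png

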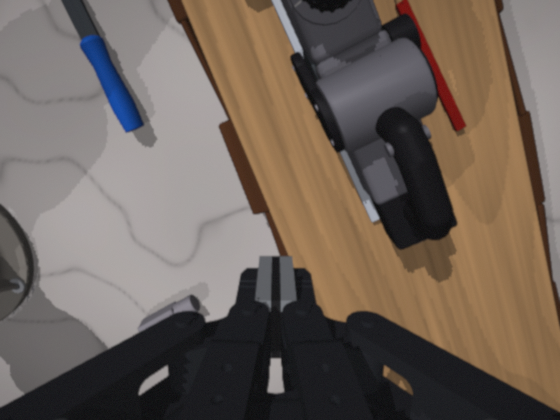

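The wrist view shows the planer in the upper right, with the dial cut off at (330,5). The shut fingertip is at about (276,265). Moving on to hover and looking again.

{"api": "step_arm", "payload": {"translation": [[0.025,0.075,0],[0.025,0.075,0],[0.025,0.075,0],[0.025,0.075,0],[0,0,0]], "twist": [[0,0,0],[0,0,0],[0,0,0],[0,0,0],[0,0,0]], "jaw": [-1,-1,-1,-1,-1]}}

```text
t: 2.28
tool_pos: [0.5067, 0.0918, 0.3314]
eef_rot: [0.828, 0.56, 0.002, -0.002]
wrist_force: [-0.2, 0.2, 1.0]
gripper_width: 0.0002
grip_force: 0.0
```

```bash
python3 - <<'E'
from h import *; from cell import capture,robot
import cv2,json
c=capture("wrist"); g=c["img"][:,:,::-1]
json.dump({k:np.array(v).tolist() for k,v in c.items() if k!="img"},open("w2.json","w"))
p=proj(c,[.559,.1,.168])[0]; print(p); x,y=[int(max(0,t-80)) for t in p]
y=min(y,260);print(x,y)
cr=g[y:y+150,x:x+200]; cr=cv2.resize(cr,None,fx=4,fy=4,interpolation=cv2.INTER_CUBIC)
cv2.imwrite("pics/w2.png",np.clip(cr*1.5,0,255).astype('uint8'))
print(robot.state()["tool_pos"])
E
```

```text
[331.22232546 151.66282964]
251 71
[0.50629397 0.08819244 0.33117182]
```

View pics/w2.png

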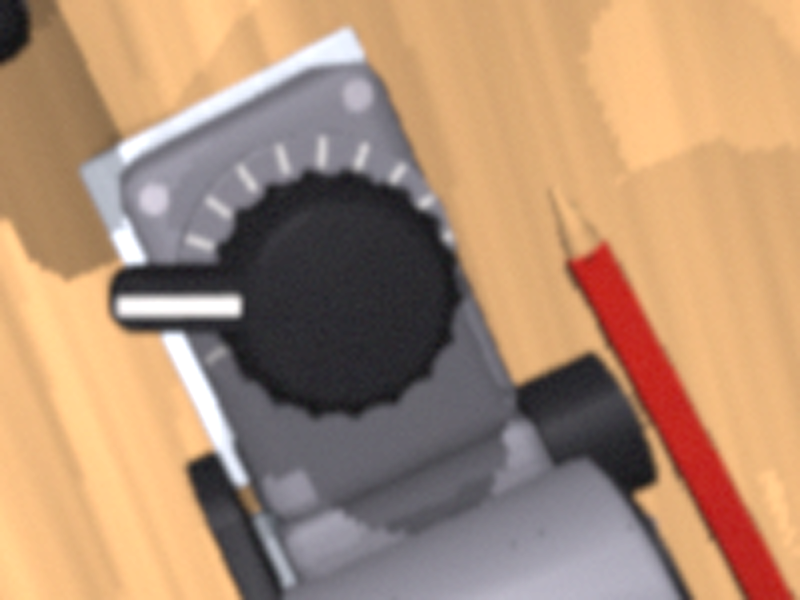

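The nose line runs (115,307) to (242,305) in the crop, and the knob centre is about (340,292). Nine ticks remain on the clockwise side, so this is rest 2 and the target is rest 6. Computing the geometry and the push path.

```bash
python3 - <<'E'
from h import *; import json
c=json.load(open("w2.json")); f=lambda u,v,z:ray(c,251+u/4,71+v/4,z)
d=f(340,292,.168);a=f(242,305,.163);b=f(115,307,.163)
print("dial",d,"line",ang(a,b),"rad",ang(d,b),np.linalg.norm((b-d)[:2]))
# front sole edge corners (z sole plate ~.05)
e=f(83,175,.05);g=f(350,30,.05);print("front edge heading",ang(e,g)+90,np.linalg.norm(e-g), ((e+g)/2))
for lat,t0 in((.032,158.5),(.017,158.5),(.017,140),(.017,122),(.017,104),(.017,92),(.017,88)):
    t=np.radians(t0); n=np.array([np.cos(t),np.sin(t)]); l=np.array([-n[1],n[0]])
    print(lat,t0,(d[:2]+.044*n+lat*l).round(4))
E
```

```text
dial [0.56469232 0.10445227 0.168     ] line 159.01548664979646 rad 162.82155121745873 0.0459145182360439
front edge heading 95.95004446771034 0.08117329142089554 [0.5615943  0.14377546 0.05      ]
0.032 158.5 [0.512  0.0908]
0.017 158.5 [0.5175 0.1048]
0.017 140 [0.5201 0.1197]
0.017 122 [0.527  0.1328]
0.017 104 [0.5376 0.143 ]
0.017 92 [0.5462 0.1478]
0.017 88 [0.5492 0.149 ]
```

{"api": "step_arm", "payload": {"translation": [[0,0,-0.08],[0,0,-0.08],[0,0,-0.08],[0,0,-0.08],[0,0,-0.04]], "twist": [[0,0,0],[0,0,0],[0,0,0],[0,0,0],[0,0,0]], "jaw": [-1,-1,-1,-1,-1]}}

```text
t: 2.75
tool_pos: [0.5038, 0.082, 0.1834]
eef_rot: [0.831, 0.556, -0.003, -0.001]
wrist_force: [0.2, 0.4, 0.6]
gripper_width: 0.0001
grip_force: 0.0
```

{"api": "step_arm", "payload": {"translation": [[0.001,0,-0.04],[0.001,0,-0.04],[0,0,-0.03],[0,0,-0.007],[0,0,0]], "twist": [[0,0,0],[0,0,0],[0,0,0],[0,0,0],[0,0,0]], "jaw": [-1,-1,-1,-1,-1]}}

```text
t: 3.17
tool_pos: [0.5066, 0.0836, 0.1398]
eef_rot: [0.831, 0.557, -0.001, -0.0]
wrist_force: [0.2, -0.7, -0.1]
gripper_width: 0.0001
grip_force: 0.0
```

```bash
python3 - <<'E'
from h import *; from cell import capture,robot
import cv2
c=capture("wrist"); g=c["img"][:,:,::-1]
cv2.imwrite("pics/w3.png",np.clip(g*1.5,0,255).astype('uint8'))
s=robot.state();print(s["tool_pos"],s["wrist_force"]); print(proj(c,s["tool_pos"]),proj(c,[.562,.102,.168]))
E
```

```text
[0.50730637 0.08402326 0.1407065 ] [ 0.26109947 -0.19593261  0.35584831]
[[277.17521213 274.3939766 ]] [[413.5645656  209.63974941]]
```

View pics/w3.png

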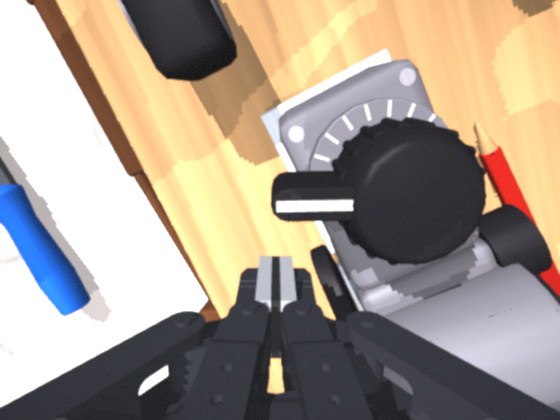

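The nose tip is at (273,196), the knob centre at about (412,192), and the finger's leading edge at row 256 in column 276.

```bash
python3 - <<'E'
from h import *; from cell import capture,robot
c=capture("wrist"); s=robot.state(); T=R.from_quat(s["eef_rot"]).as_matrix()
C=ray(c,412,192,.168); tip=ray(c,273,196,.163); a=ray(c,354,206,.163); b=ray(c,277,206,.163)
low=ray(c,315,221,.135); low2=ray(c,315,221,.163)
print(s["tool_pos"]);print("C",C,"tip r",np.linalg.norm((tip-C)[:2]),"line",ang(a,b))
loc=lambda p:(T.T@(p-s["tool_pos"])*1000).round(1)
for n,p in(("C",C),("tip",tip),("lineA",a),("lineB",b),("side if lower",low),("side if upper",low2),("finger front",ray(c,276,256,s["tool_pos"][2])),("finger fr right",ray(c,295,262,s["tool_pos"][2]))):print(n,loc(p))
print(np.degrees(np.arctan2(T[1,0],T[0,0])))
E
```

```text
[0.50776812 0.08433477 0.14125438]
C [0.56412468 0.10792503 0.168     ] tip r 0.044586275517807944 line 157.602323094327
C [ 43.2  43.2 -26.7]
tip [ 40.6  -1.3 -21.7]
lineA [ 37.   26.  -21.7]
lineB [ 37.    0.  -21.7]
side if lower [21.7 16.2  6.3]
side if upper [ 31.7  13.  -21.7]
finger front [ 8.5 -0.3  0. ]
finger fr right [5.8 7.6 0. ]
67.69003115411918
```

```bash
python3 - <<'E'
from h import *; from cell import capture,robot
import json
c3=capture("wrist"); c2=json.load(open("w2.json")); ct=capture("top"); cs=capture("side")
print(c3["xyz"],c3["attitude"])
for dz in(0,-.005,-.01,-.015):
    A=ray(ct,264.8,174.1,.168+dz);B=ray(c2,251+85,71+73,.168+dz);C=ray(c3,412,192,.168+dz)
    t3=ray(c3,273,196,.163+dz);t2=ray(c2,251+110/4,71+299/4,.163+dz)
    print(dz,A[:2].round(4),B[:2].round(4),C[:2].round(4),np.linalg.norm((t2-B)[:2]),np.linalg.norm((t3-C)[:2]),ang(C,t3),ang(B,t2),t3)
import cv2
g=cs["img"][:,:,::-1]; p=proj(cs,[.562,.104,.168])[0];print(p)
x,y=int(p[0])-50,int(p[1])-35
cv2.imwrite("pics/s2.png",np.clip(cv2.resize(g[y:y+75,x:x+100],None,fx=8,fy=8,interpolation=cv2.INTER_CUBIC)*1.5,0,255).astype('uint8'));print(x,y)
E
```

```text
[0.53580582 0.15394215 0.28450102] [ 0.97006792 -0.19189842 -0.02783459  0.14617957]
0 [0.559  0.1001] [0.5647 0.1045] [0.5647 0.108 ] 0.04684925475384097 0.044825554324679544 161.11473386872854 160.69807446812743 [0.5223005  0.12250604 0.163     ]
-0.005 [0.5601 0.1002] [0.5652 0.1035] [0.566 0.106] 0.04761249039097188 0.0467448220168952 161.04088101319007 160.68452104963404 [0.52174473 0.12121238 0.158     ]
-0.01 [0.5612 0.1004] [0.5657 0.1026] [0.5672 0.1041] 0.048375728608273896 0.04866416124755907 160.97285364018725 160.67139530303177 [0.52118897 0.11991872 0.153     ]
-0.015 [0.5623 0.1005] [0.5662 0.1017] [0.5684 0.1021] 0.04913896928551951 0.050583563873322086 160.90998880642098 160.65867730156108 [0.5206332  0.11862507 0.148     ]
[299.34062257 184.04192158]
249 149
```

View pics/s2.png

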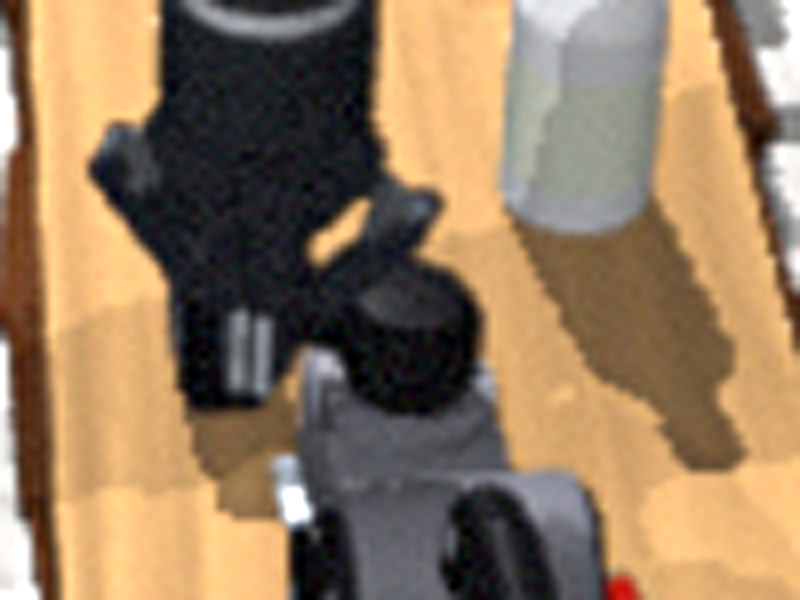

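{"api": "step_arm", "payload": {"translation": [[0.006,0.011,-0.003],[0.006,0.011,-0.003],[0.006,0.011,-0.003],[0.006,0.01,-0.003],[0,0,0]], "twist": [[0,0,0.001],[0,0,0.001],[0,0,0.001],[0,0,0.002],[0,0,0]], "jaw": [-1,-1,-1,-1,-1]}}

```text
t: 3.83
tool_pos: [0.5171, 0.1025, 0.1355]
eef_rot: [0.821, 0.571, -0.0, 0.0]
wrist_force: [0.3, -0.8, 0.6]
gripper_width: -0.0002
grip_force: 0.3
```

```bash
python3 - <<'E'
from h import *; from cell import robot
s=robot.state();T=R.from_quat(s["eef_rot"]).as_matrix();print(s["tool_pos"],s["wrist_force"],np.degrees(np.arctan2(T[1,0],T[0,0])))
C=np.array([.565,.103]);P=lambda d:C+.0468*np.array([np.cos(np.radians(d)),np.sin(np.radians(d))])
for k in range(21):
    a=179.5-3.6*k; print(round(a,1),P(a).round(4),((P(a-3.6)-P(a))/.4).round(4))
E
```

```text
[0.51711917 0.10249425 0.13554708] [ 0.27881893 -0.77865343  0.63033253] 69.6588584661735
179.5 [0.5182 0.1034] [0.0003 0.0073]
175.9 [0.5183 0.1063] [0.0008 0.0073]
172.3 [0.5186 0.1093] [0.0012 0.0072]
168.7 [0.5191 0.1122] [0.0017 0.0072]
165.1 [0.5198 0.115 ] [0.0021 0.007 ]
161.5 [0.5206 0.1178] [0.0026 0.0069]
157.9 [0.5216 0.1206] [0.003  0.0067]
154.3 [0.5228 0.1233] [0.0034 0.0065]
150.7 [0.5242 0.1259] [0.0038 0.0063]
147.1 [0.5257 0.1284] [0.0042 0.006 ]
143.5 [0.5274 0.1308] [0.0046 0.0058]
139.9 [0.5292 0.1331] [0.0049 0.0055]
136.3 [0.5312 0.1353] [0.0052 0.0052]
132.7 [0.5333 0.1374] [0.0056 0.0048]
129.1 [0.5355 0.1393] [0.0058 0.0045]
125.5 [0.5378 0.1411] [0.0061 0.0041]
121.9 [0.5403 0.1427] [0.0064 0.0037]
118.3 [0.5428 0.1442] [0.0066 0.0033]
114.7 [0.5454 0.1455] [0.0068 0.0029]
111.1 [0.5482 0.1467] [0.0069 0.0024]
107.5 [0.5509 0.1476] [0.0071 0.002 ]
```

{"api": "step_arm", "payload": {"translation": [[0.001,0.008,0],[0.0015,0.008,0],[0.002,0.0075,0],[0.002,0.0072,0],[0.0025,0.007,0]], "twist": [[0,0,-0.01],[0,0,-0.01],[0,0,-0.01],[0,0,-0.01],[0,0,-0.01]], "jaw": [-1,-1,-1,-1,-1]}}

```text
t: 4.25
tool_pos: [0.5202, 0.117, 0.1356]
eef_rot: [0.901, 0.434, -0.0, 0.0]
wrist_force: [-1.1, -2.9, 1.3]
gripper_width: -0.0002
grip_force: 1.7
```

{"api": "step_arm", "payload": {"translation": [[0.0026,0.007,0],[0.003,0.0067,0],[0.0034,0.0065,0],[0.0038,0.0063,0],[0.0042,0.006,0]], "twist": [[0,0,-0.01],[0,0,-0.01],[0,0,-0.01],[0,0,-0.01],[0,0,-0.01]], "jaw": [-1,-1,-1,-1,-1]}}

```text
t: 4.67
tool_pos: [0.5271, 0.1301, 0.1356]
eef_rot: [0.958, 0.287, -0.0, 0.0]
wrist_force: [-2.8, -1.3, 0.0]
gripper_width: -0.0003
grip_force: 1.5
```

```bash
python3 - <<'E'
from h import *; from cell import capture,robot
import cv2
c=capture("wrist"); g=c["img"][:,:,::-1]
cv2.imwrite("pics/w4.png",np.clip(g*1.5,0,255).astype('uint8'))
s=robot.state();T=R.from_quat(s["eef_rot"]).as_matrix();print(s["tool_pos"],s["wrist_force"],np.degrees(np.arctan2(T[1,0],T[0,0])))
E
```

```text
[0.52708531 0.13020817 0.13556042] [-0.18371366 -0.11653648  0.40147431] 33.29788126982241
```

View pics/w4.png

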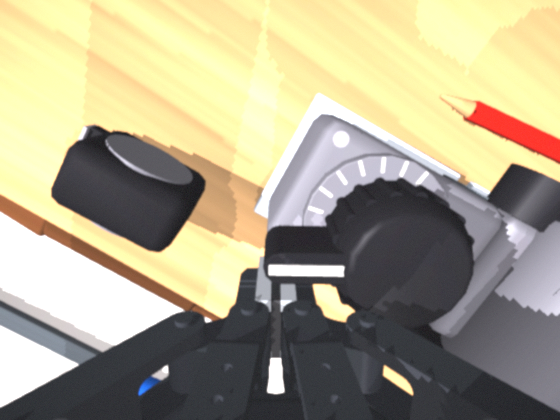

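The nose line is at row 271, columns 268–347, with the finger against it. Seven ticks remain ahead, so it is now at rest 4, two clicks done. Checking the angle, then two more.

```bash
python3 - <<'E'
from h import *; from cell import capture,robot
c=capture("wrist");s=robot.state();T=R.from_quat(s["eef_rot"]).as_matrix()
for dz in(0,-.008):
    a=ray(c,347,271,.163+dz);b=ray(c,268,271,.163+dz);C=ray(c,400,248,.168+dz)
    print(ang(a,b),C,(T.T@(C-s["tool_pos"])*1000).round(1),(T.T@(b-s["tool_pos"])*1000).round(1))
print(s["wrist_force"])
E
```

```text
123.20488206815095 [0.57091202 0.11156677 0.168     ] [ 26.3  39.7 -32.5] [ 15.9  -2.8 -27.4]
123.20488206815098 [0.56956405 0.10721944 0.16      ] [ 22.8  42.6 -24.5] [ 11.8  -3.  -19.4]
[-0.97709788 -0.8739753  -0.00218032]
```

{"api": "step_arm", "payload": {"translation": [[0.0046,0.0058,0],[0.0049,0.0055,0],[0.0052,0.0052,0],[0.0056,0.0048,0],[0.0058,0.0045,0]], "twist": [[0,0,-0.01],[0,0,-0.01],[0,0,-0.01],[0,0,-0.01],[0,0,-0.01]], "jaw": [-1,-1,-1,-1,-1]}}

```text
t: 5.18
tool_pos: [0.5376, 0.1403, 0.1356]
eef_rot: [0.991, 0.135, -0.0, -0.0]
wrist_force: [-1.1, -1.2, 0.7]
gripper_width: 0.0002
grip_force: 1.5
```

```bash
python3 - <<'E'
from h import *; from cell import capture,robot
import cv2
c=capture("wrist"); g=c["img"][:,:,::-1]
cv2.imwrite("pics/w5.png",np.clip(g*1.5,0,255).astype('uint8'))
s=robot.state();T=R.from_quat(s["eef_rot"]).as_matrix();print(s["tool_pos"],s["wrist_force"],np.degrees(np.arctan2(T[1,0],T[0,0])))
# white line on the nose: bright blob near it
m=(g[200:310,240:380].min(2)>150).astype('uint8');n,l,st,ce=cv2.connectedComponentsWithStats(m)
for i in range(1,n):
    if st[i,4]>60:
        q=np.argwhere(l==i)[:,::-1].astype(np.float32)+[240,200];(x,y),(w,h),_=cv2.minAreaRect(q.astype(np.float32));v=cv2.fitLine(q.astype(np.float32),2,0,.01,.01).ravel()
        a=ray(c,v[2],v[3],.158);b=ray(c,v[2]-20*v[0],v[3]-20*v[1],.158);print(x,y,w,h,"angle",ang(a,b))
E
```

```text
[0.53767428 0.14047007 0.13559522] [-0.44306797 -0.34457484  0.41903821] 15.37597632986008
271.9880065917969 214.81597900390625 8.675945281982422 31.66272735595703 angle -175.4234040150139
293.8077087402344 211.96153259277344 11.7669677734375 24.710634231567383 angle -167.7904328028372
314.2276916503906 209.27723693847656 17.027057647705078 10.272522926330566 angle 82.73763339526528
305.5 270.0 10.0 75.0 angle 104.49009572220771
```

The nose is at 104.5°, rest 5, so three clicks are done and the relation holds. I'll push about 16° more; the detent finishes it.

{"api": "step_arm", "payload": {"translation": [[0.0061,0.0041,0],[0.0064,0.0037,0],[0.0066,0.0033,0],[0.0068,0.0029,0],[0.002,0.0007,0]], "twist": [[0,0,-0.01],[0,0,-0.01],[0,0,-0.01],[0,0,-0.01],[0,0,-0.003]], "jaw": [-1,-1,-1,-1,-1]}}

```text
t: 5.65
tool_pos: [0.5492, 0.1464, 0.1357]
eef_rot: [1.0, 0.001, 0.0, -0.0]
wrist_force: [0.5, -0.2, 0.5]
gripper_width: 0.0
grip_force: 0.0
```

```bash
cat > chk.py <<'E'
from h import *; from cell import capture,robot
import cv2
c=capture("wrist"); g=c["img"][:,:,::-1]
cv2.imwrite("pics/w6.png",np.clip(g*1.5,0,255).astype('uint8'))
s=robot.state();T=R.from_quat(s["eef_rot"]).as_matrix();print(s["tool_pos"],s["wrist_force"],np.degrees(np.arctan2(T[1,0],T[0,0])))
m=(g[150:310,200:400].min(2)>150).astype('uint8');n,l,st,ce=cv2.connectedComponentsWithStats(m)
for i in range(1,n):
    if st[i,4]>300:
        q=(np.argwhere(l==i)[:,::-1]+[200,150]).astype(np.float32);(x,y),wh,_=cv2.minAreaRect(q);v=cv2.fitLine(q,2,0,.01,.01).ravel()
        a=ray(c,v[2],v[3],.158);b=ray(c,v[2]-20*v[0],v[3]-20*v[1],.158);print(x,y,wh,"angle",ang(a,b))
E
python3 chk.py
```

```text
[0.54912219 0.14632153 0.13571894] [ 0.12328303 -0.20697702  0.07095584] 0.1312906957260084
277.0180969238281 185.8800811767578 (72.25145721435547, 9.37033462524414) angle 4.468952783340193
```

Backing straight off the nose, then up, then checking.

{"api": "step_arm", "payload": {"translation": [[-0.015,0.003,0],[-0.02,0.004,0],[-0.025,0.005,0],[0,0,0.03],[0,0,0.06]], "twist": [[0,0,0],[0,0,0],[0,0,0],[0,0,0],[0,0,0]], "jaw": [-1,-1,-1,-1,-1]}}

```text
t: 6.12
tool_pos: [0.5215, 0.1503, 0.1701]
eef_rot: [1.0, 0.002, -0.003, 0.001]
wrist_force: [0.3, -0.4, 0.5]
gripper_width: -0.0001
grip_force: 0.0
```

{"api": "step_arm", "payload": {"translation": [[-0.02,0,0.08],[-0.02,0,0.08],[-0.02,0,0.08],[0,0,0.04],[0,0,0]], "twist": [[0,0,0],[0,0,0],[0,0,0],[0,0,0],[0,0,0]], "jaw": [-1,-1,-1,-1,-1]}}

```text
t: 6.53
tool_pos: [0.5026, 0.1522, 0.2896]
eef_rot: [1.0, 0.001, 0.005, -0.001]
wrist_force: [0.6, 0.4, 0.1]
gripper_width: 0.0002
grip_force: 0.0
```

```bash
sed -i 's/^m=/p=proj(c,[.565,.103,.16])[0].astype(int); y0=max(0,p[1]-75); x0=max(0,p[0]-100); print(x0,y0); cv2.imwrite("pics\/w7.png",cv2.resize(np.clip(g[y0:y0+150,x0:x0+200]*1.5,0,255).astype("uint8"),None,fx=4,fy=4))\nm=/;s/>300/>40/' chk.py; python3 chk.py
```

```text
[0.50166864 0.15157208 0.28700646] [-0.19298264  0.61574216  0.39364118] 0.11624601500964225
245 35
299.5 269.0 (80.0, 199.0) angle 86.3305970283863
```

View pics/w7.png

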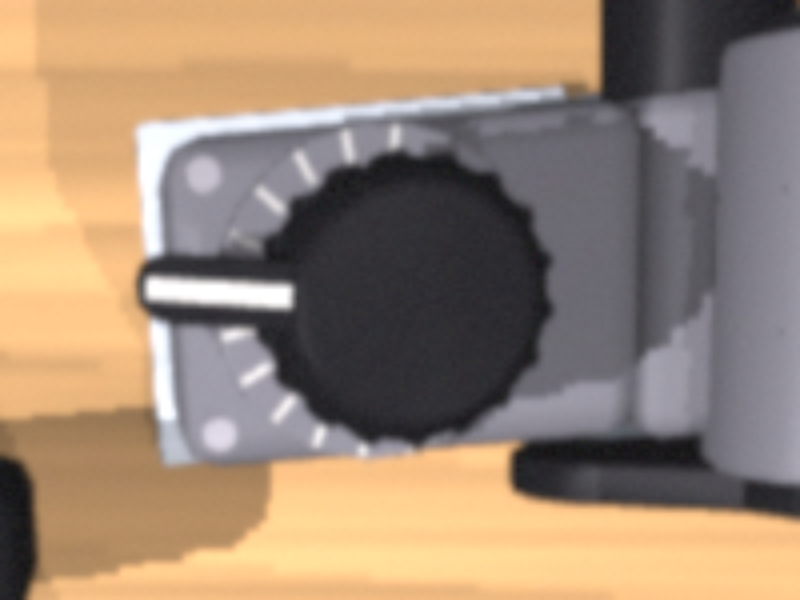

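The nose line runs (145,288) to (293,295), about 87°. Five ticks are left on the clockwise side, so the dial is at rest 6: four clicks on. The finger is clear.

```bash
python3 -c "
from cell import robot;print(robot.job_done())"
```

```text
the job is handed in; nothing more can be done
None
```

The depth dial was pushed clockwise exactly four clicks, from rest 2 to rest 6, and left resting there with the hand clear; the job is handed in, with no verdict returned.

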